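Put the torches back on their own charging cradles

ROBOT

A 6-joint arm with a two-finger parallel gripper is mounted at the origin on the work surface. World frame = base frame: x ahead of the robot, y to its left, z up, the work surface at z = 0. Lengths are in m, angles in rad, forces in N, time in s.
With the tool pointing down it reaches from about 0.35 to 0.85 m from the base axis. Payload 8.1 kg.
Tool frame: the origin (TCP) lies midway between the tips of the shut fingers; the grasp point (between the pads) lies 19 mm behind it; z points along the fingers, y is the line along which they close (so a half turn about z gives the same grasp; the last joint's range is limited). The gripper opens to 93 mm and grips with 3 to 60 N. Pads are 15 mm wide; open, the fingers measure 128 mm over their backs; the gripper's body (75 mm by 188 mm) begins 65 mm behind the grasp point.
Start: joints at [-1.315, 0.13, 1.488, -0, 1.523, -0.085], TCP at [0.201, -0.565, 0.219] pointing down, gripper open.
Joint ranges: [-2.96, 2.96], [-0.89, 2.26], [0.02, 2.5], [-1.34, 4.48], [0, 2.73], [-2.66, 2.66]. Speed limits (rad/s): [2.39, 2.39, 2.79, 3.14, 3.14, 3.14].

INTERFACE

Orientations are given as a unit quaternion [x, y, z, w].
In Python, from workcell import readout, optics, ctrl, spotter gives the robot as it stands.
- The arm moves only by the tool carry_out, never from a script. Its argument "deltas" is a list of rows, each a list of 5 numbers: the opening, from 0 (shut) to 1 (fully open), then the shift along the tool's x, y, z as a fraction of full scale, then the turn about the tool's z as a fraction of full scale. In form: [[jaw, tx, ty, tz, turn], ...]. A call has 1 to 12 rows; each row is the pose to reach, as a shift and turn from the pose commanded when the call began, along the tool's axes at that moment, turning the shorter way round; what a row does not reach only later rows make up. Full scale, the value 1, is 8 cm for a shift and pi rad for a turn. A row lasts 1/8 s, in which the tool goes at most 62.5 mm and 10.7 degrees, less where a joint would pass 70% of its speed; a pose out of reach is approached as far as the arm can. A call with a number of a shift or a turn outside -1 to 1 is refused whole. A call with a gripper value outside its range is refused whole. The fingers move at their own pace and stop on an object; "newtons" is the grip in N (left out, the last holds). Time passes only in rows, so rows that repeat a pose let the fingers close. It gives the time, the measured TCP pose, the force, the opening and the grip force at its end, in the units of the state.
- readout.get_state(): the state, without advancing time (a new reading comes with each control period).
- optics.get_image(name): name is "scene" or "top" or "wrist"; returns (picture, depth): 384x512x3 uint8, red, green, blue; 384x512 float32, m along the optical axis (not along the pixel's ray), 0 where there is no reading.
- optics.camera_model(name): a dict with "intrinsics" (3x3 intrinsics, pixels), "T" (4x4, takes a point from camera to world coordinates); the wrist camera has in their place "mount" (4x4, takes a point from camera to tool coordinates, whose origin is the TCP and whose axes are the flange's). Camera axes: x right, y down, z forward; pixel columns grow to the right and rows downward; lengths in m; the calibration is good to about 2 mm. A picture is of the moment at which its call begins: read the wrist's pose just before it. camera_model takes no time and is no camera call.
- ctrl.finish_job(): hands the job in; it is judged then, once.
Trained networks look in the newest picture that a camera, given by its name, has taken for a name from the list of things; names that differ only in an ending like _2 or _b are one class to them, and where a whole thing is asked for, a point or a joint stands for the part that bears it (a point fixed in the world has none). Each returns a list of dicts, best first, with "p" (0 to 1); they miss things now and then, are a little off and sometimes report something else, mostly with a low value. They report only what shows in the picture. A call takes as long as a camera call. They do not tell look-alikes from the thing itself.
- spotter.search_frame(label, camera): "point" ([column, row] in pixels, amid what is visible of it).
- spotter.tip_of(label, camera): "point" ([column, row] in pixels: a listed point, or the origin of a listed thing).
The state is a dict: "clock": time; "q": joint angles; "dq": joint speeds; "joint_torque": joint torques, N m; "ee_pos": TCP position; "tcp_rot": TCP orientation; "force": force on the tool from outside, world axes, zero at the start; "moment": the same for the moment, N m; "opening": finger opening in m; "finger_force": force on a finger pad.
Only numpy, scipy, OpenCV 4.12 (cv2) and the standard library are available. Lean on these libraries where they do the work, as an engineer would, in place of code of your own. Each camera call takes 0.05 s, during which the arm holds its last target. There are 200 camera calls.

TASK

The three torches are lying in one another's charging cradles: move each into the black cradle whose base is as long as its own barrel (short in short, medium in medium, long in long), lying in both saddles with its barrel centred on the cradle, either end forward. Each cradle takes one torch, and the plain white rest is there to park one on the way. They roll, so never let a torch come down onto the bench.

Things in the scene. Friction and masses are not known exactly. Their poses are not given: they have to be found in the camera images.
- torch_short_center (a point): short hand torch, loose, 0.12 to 0.22 kg: round aluminium barrel 32 mm in diameter, 100 mm long, with a black head 42 mm in diameter, 35 mm long on its +x end; balances 5 to 18 mm from mid-barrel towards the head. Point: mid-barrel, on the axis (grip across the barrel here). x runs along the torch to the head; level at the start.
- torch_medium_center (a point): medium hand torch, loose, 0.18 to 0.34 kg: round aluminium barrel 32 mm in diameter, 150 mm long, with a black head 42 mm in diameter, 35 mm long on its +x end; balances 5 to 18 mm from mid-barrel towards the head. Point: mid-barrel, on the axis (grip across the barrel here). x runs along the torch to the head; level at the start.
- torch_long_center (a point): long hand torch, loose, 0.25 to 0.46 kg: round aluminium barrel 32 mm in diameter, 200 mm long, with a black head 42 mm in diameter, 35 mm long on its +x end; balances 5 to 18 mm from mid-barrel towards the head. Point: mid-barrel, on the axis (grip across the barrel here). x runs along the torch to the head; level at the start.
- cradle_short: short charging cradle, fixed: black base 100 mm long (x), 60 wide, 10 thick, one brass stud on each long edge. Two V saddles 8 mm thick at x = -28 and 28 mm reach 25 mm to each side and 42 mm up; the 48 mm gap between is free for fingers. Origin: centre of underside, on the bench; x along the groove. A seated torch has its axis 45 mm above the origin; the V centres it sideways.
- cradle_medium: medium charging cradle, fixed: black base 150 mm long (x), 60 wide, 10 thick, two brass studs on each long edge. Two V saddles 8 mm thick at x = -28 and 28 mm reach 25 mm to each side and 42 mm up; the 48 mm gap between is free for fingers. Origin: centre of underside, on the bench; x along the groove. A seated torch has its axis 45 mm above the origin; the V centres it sideways.
- cradle_long: long charging cradle, fixed: black base 200 mm long (x), 60 wide, 10 thick, three brass studs on each long edge. Two V saddles 8 mm thick at x = -28 and 28 mm reach 25 mm to each side and 42 mm up; the 48 mm gap between is free for fingers. Origin: centre of underside, on the bench; x along the groove. A seated torch has its axis 45 mm above the origin; the V centres it sideways.
- cradle_spare: spare rest, fixed, empty at the start: plain white plastic, no studs, base 80 mm long (x), 60 wide, 10 thick, with the same two V saddles as the charging cradles (at x = -28 and 28 mm, seated torch axis 45 mm above the origin). Origin: centre of underside; x along the groove.
Mind the look-alikes: they are no part of the job. What is shaped like the part that bears torch_medium_center but turquoise is not meant.

How it is judged:
At the end, for the whole second after the job is handed in: Each torch lies at rest in the charging cradle of its own length: mid-barrel within 15 mm of the cradle's middle along the groove and 8 mm across it, axis at the seated height (45 mm) within 8 mm and along the groove within 0.12 rad (either way round). The white rest is thus empty (x of torch_short_center in the frame of cradle_short between -0.015 and 0.015 m and y of torch_short_center in the frame of cradle_short between -0.008 and 0.008 m and z of torch_short_center in the frame of cradle_short between 0.037 and 0.053 m and angle between the x axis of torch_short_center and the x axis of cradle_short, either way round below 0.12 rad and linear speed of each of torch_short, torch_medium, torch_long below 0.02 m/s and x of torch_medium_center in the frame of cradle_medium between -0.015 and 0.015 m and y of torch_medium_center in the frame of cradle_medium between -0.008 and 0.008 m and z of torch_medium_center in the frame of cradle_medium between 0.037 and 0.053 m and angle between the x axis of torch_medium_center and the x axis of cradle_medium, either way round below 0.12 rad and x of torch_long_center in the frame of cradle_long between -0.015 and 0.015 m and y of torch_long_center in the frame of cradle_long between -0.008 and 0.008 m and z of torch_long_center in the frame of cradle_long between 0.037 and 0.053 m and angle between the x axis of torch_long_center and the x axis of cradle_long, either way round below 0.12 rad); the robot touches nothing.
It fails at once if a torch has come down onto the bench (its mid-barrel lower than 30 mm above it) (height (world z) of any of torch_short_center, torch_medium_center, torch_long_center below 0.03 m).
It also fails if it takes over 96 s, if anything falls off the work surface, if the arm or the gripper's body presses on something with over 40 N, if the wrist force passes 120 N, or if a joint passes its speed limit or range.

## Working session

There is one attempt and no reset: what is moved stays moved. The work goes in short steps, Python scripts to look and compute and a tool call to move; the robot and the scene stay as the last step left them, time stands still between calls to the robot, and variables do not carry over. Pictures are saved under pics/ and viewed, at most 14 in all, crops included, and the job is handed in when it is done.

Besides the shell and the picture viewer there is one more tool, called after ">>>" by a JSON object that holds its "name" and its "arguments", one argument or row to a line. carry_out: Moves the arm, as the interface text tells. Its arguments: {"type":"object","properties":{"deltas":{"type":"array"},"newtons":{"type":"number"}},"required":["deltas"]}

```bash
mkdir -p pics; ls
python3 - <<'E'
from workcell import readout, optics, ctrl, spotter
import cv2,numpy as np
s=readout.get_state(); print(s)
for c in("top","scene"):
    im,d=optics.get_image(c); cv2.imwrite(f"pics/{c}0.png",cv2.resize(im[:,:,::-1],None,fx=1.5,fy=1.5)); np.savez(f"{c}0.npz",im=im,d=d)
    m=optics.camera_model(c); print(c,m)
    for l in["torch_short_center","torch_medium_center","torch_long_center","cradle_short","cradle_medium","cradle_long","cradle_spare"]:
        print(l,[(np.round(r["point"]).tolist(),round(r["p"],2)) for r in spotter.tip_of(l,c)][:4])
print(optics.camera_model("wrist"))
E
```

```text
pics
{'clock': 0.0, 'q': array([-1.31539868e+00,  1.31159203e-01,  1.48928227e+00,  1.49911497e-05,
        1.52302430e+00, -8.53935266e-02]), 'dq': array([ 0.00126468, -0.00179091, -0.00075151, -0.00022456, -0.00019507,
        0.0015358 ]), 'joint_torque': array([ 9.54259922e-04, -5.59843647e+01, -4.91758597e+01,  7.69308046e-02,
        3.55792302e-02, -1.87491660e-04]), 'ee_pos': array([ 0.20042211, -0.56491807,  0.217587  ]), 'tcp_rot': array([ 9.85517393e-01,  1.69571785e-01, -7.20540134e-05, -9.33813837e-04]), 'force': array([-0.2709126 , -0.34287466, -0.19187006]), 'moment': array([-0.00040453,  0.03594734,  0.03053121]), 'finger_force': 0.0, 'opening': 0.09246767661891404}
top {'intrinsics': array([[471.50800506,   0.        , 256.33689073],
       [  0.        , 471.50800506, 192.82221253],
       [  0.        ,   0.        ,   1.        ]]), 'T': array([[-0.01037806, -0.99418307,  0.10720226,  0.2633717 ],
       [-0.99968313,  0.01277429,  0.02168995, -0.08961845],
       [-0.02293321, -0.10694319, -0.99400061,  1.5557065 ],
       [ 0.        ,  0.        ,  0.        , 
[... 901 characters left out ...]
68)]
cradle_short [([260.0, 264.0], 0.75)]
cradle_medium [([302.0, 186.0], 0.66)]
cradle_long [([254.0, 253.0], 0.7), ([296.0, 228.0], 0.59)]
cradle_spare [([317.0, 160.0], 0.77)]
{'intrinsics': array([[286.65073036,   0.        , 257.71728322],
       [  0.        , 286.65073036, 185.84922865],
       [  0.        ,   0.        ,   1.        ]]), 'mount': array([[ 2.99912370e-04, -9.58487152e-01, -2.85135565e-01,
         8.00525150e-02],
       [ 9.99999754e-01,  1.06590120e-04,  6.93519366e-04,
        -3.41851609e-04],
       [-6.34336768e-04, -2.85135702e-01,  9.58486948e-01,
        -1.65957238e-01],
       [ 0.00000000e+00,  0.00000000e+00,  0.00000000e+00,
         1.00000000e+00]])}
```

View pics/top0.png

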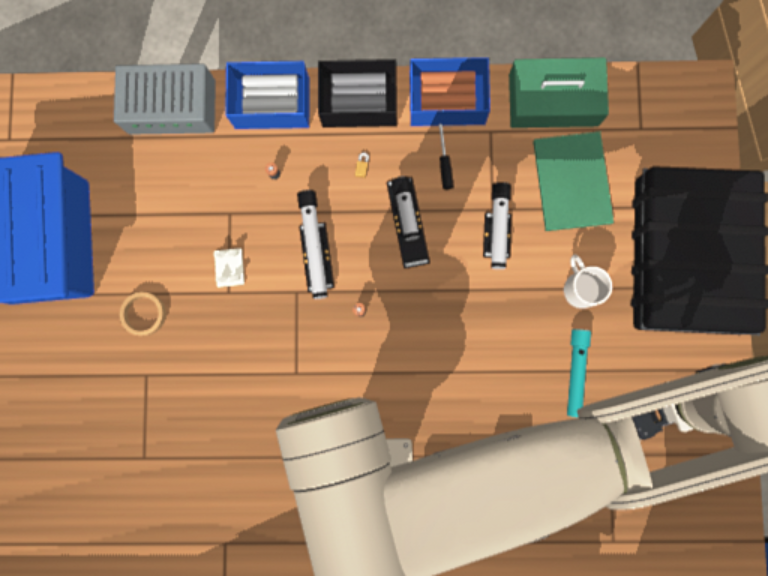

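Run:
```python
import cv2,numpy as np
im=np.load("top0.npz")["im"]
cv2.imwrite("pics/crop0.png",cv2.resize(im[80:290,120:420,::-1],(800,560),interpolation=cv2.INTER_CUBIC))
```

```text
(no output)
```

View pics/crop0.png

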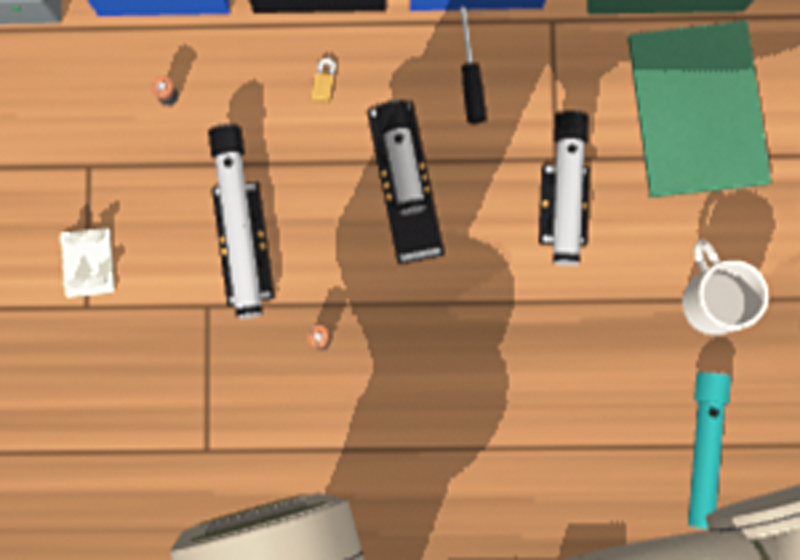

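The top image, in its own 512×384 pixels, shows these candidates:
- **Medium cradle (two studs):** left, about (211,170), holding the long torch.
- **Long cradle (three studs):** middle, about (270,148), holding the short torch.
- **Short cradle (one stud):** right, about (331,157), holding the aluminium medium torch.
- **White rest:** about (152,178), empty.
- **Turquoise torch:** about (385,250). It is the look-alike, so I will ignore it. The aluminium one at (332,156) is the one meant.

Next I compute the poses.

```bash
cat > h.py <<'E'
import numpy as np,cv2
def cloud(d,K,T):
    v,u=np.indices(d.shape); P=np.stack([(u-K[0,2])/K[0,0]*d,(v-K[1,2])/K[1,1]*d,d],-1)
    W=P@T[:3,:3].T+T[:3,3]; W[d==0]=np.nan; return W
def ray(uv,z,K,T):
    r=T[:3,:3]@np.linalg.solve(K,[uv[0],uv[1],1.]); return T[:3,3]+r*(z-T[2,3])/r[2]
def rect(xy):
    (c,(w,h),a)=cv2.minAreaRect(xy.astype(np.float32)*1000)
    if w<h: w,h,a=h,w,a+90
    return np.round(c,1),round(w,1),round(h,1),round((a+90)%180-90,1)
E
python3 - <<'E'
from workcell import optics
from h import *
z=np.load("top0.npz");m=optics.camera_model("top");K,T=m["intrinsics"],m["T"]
W=cloud(z["d"],K,T); im=z["im"].astype(int)
print("bench z",np.nanmedian(W[200:240,150:250,2]))
for n,(u,v),(tu,tv) in[("med cradle/long t",(211,170),(206,170)),("long cr/short t",(270,150),(272,140)),("short cr/med t",(330,158),(332,156)),("spare",(152,178),(152,178))]:
    print(n,"cr",ray((u,v),0,K,T)[:2].round(3),"t",ray((tu,tv),.045,K,T)[:2].round(3))
    c=ray((u,v),.045,K,T); near=np.hypot(W[...,0]-c[0],W[...,1]-c[1])<.16
    A=W[near&(W[...,2]>.048)&(W[...,2]<.08)]; 
    if len(A)>20: print("  torch",rect(A[:,:2]),len(A),"zmax",A[:,2].max().round(3))
    A=W[near&(W[...,2]>.006)&(W[...,2]<.12)&(np.hypot(W[...,0]-c[0],W[...,1]-c[1])<(.08 if n=="spare" else .14))]
    print("  all",rect(A[:,:2]),len(A))
E
```

```text
bench z -0.0006167688277695094
med cradle/long t cr [0.51  0.095] t [0.503 0.106]
  torch (array([500.4,  83.4]), 297.1, 88.6, 22.1) 713 zmax 0.073
  all (array([498.1,  92.4]), 262.3, 261.6, 62.9) 1183
long cr/short t cr [ 0.575 -0.103] t [ 0.599 -0.11 ]
  torch (array([ 604.5, -103.8]), 136.2, 40.4, 10.0) 417 zmax 0.073
  all (array([ 571.1, -102.8]), 269.5, 258.9, -11.8) 1139
short cr/med t cr [ 0.545 -0.303] t [ 0.543 -0.303]
  torch (array([ 563.2, -309. ]), 186.8, 39.8, -1.4) 570 zmax 0.072
  all (array([ 536.3, -296.8]), 272.2, 258.0, -15.0) 1059
spare cr [0.486 0.293] t [0.479 0.282]
  all (array([483.8, 280.7]), 145.7, 131.7, -16.8) 410
```

>>> {"name": "carry_out", "arguments": {
  "deltas": [
    [1,0.97,-0.32,0,0.108],
    [1,0.97,-0.32,0,0.108]
  ]
}}

```text
clock: 1.05
ee_pos: [0.2668, -0.514, 0.2187]
tcp_rot: [1.0, -0.001, 0.0, -0.0]
force: [0.0, 0.1, 0.5]
opening: 0.093
finger_force: 0.0
```

>>> {"name": "carry_out", "arguments": {
  "deltas": [
    [1,0.875,-0.65,0,0],
    [1,0.875,-0.65,0,0]
  ]
}}

```text
clock: 1.3
ee_pos: [0.3372, -0.4615, 0.2188]
tcp_rot: [1.0, 0.002, 0.0, -0.0]
force: [-0.3, -0.8, -0.2]
opening: 0.0926
finger_force: 0.0
```

>>> {"name": "carry_out", "arguments": {
  "deltas": [
    [1,0.875,-0.65,0,0],
    [1,0.875,-0.65,0,0]
  ]
}}

```text
clock: 1.55
ee_pos: [0.4072, -0.4092, 0.2188]
tcp_rot: [1.0, 0.002, 0.0, -0.0]
force: [-0.5, -0.1, -0.2]
opening: 0.0932
finger_force: 0.0
```

>>> {"name": "carry_out", "arguments": {
  "deltas": [
    [1,0.875,-0.65,0,0],
    [1,0.875,-0.65,0,0]
  ]
}}

```text
clock: 1.8
ee_pos: [0.477, -0.357, 0.2187]
tcp_rot: [1.0, 0.002, 0.0, -0.0]
force: [-1.2, -0.8, -0.3]
opening: 0.0931
finger_force: 0.0
```

>>> {"name": "carry_out", "arguments": {
  "deltas": [
    [1,0.875,-0.65,0,0],
    [1,0.875,-0.65,0,0],
    [1,0.875,-0.65,0,0]
  ]
}}

```text
clock: 2.17
ee_pos: [0.5461, -0.3055, 0.2184]
tcp_rot: [1.0, 0.002, -0.0, -0.0]
force: [0.2, -0.7, -0.5]
opening: 0.093
finger_force: 0.0
```

```bash
cat > look.py <<'E'
import sys; from workcell import readout, optics, spotter
from h import *
from scipy.spatial.transform import Rotation as R
def look(name):
    s=readout.get_state(); im,d=optics.get_image("wrist"); m=optics.camera_model("wrist")
    T=np.eye(4);T[:3,:3]=R.from_quat(s["tcp_rot"]).as_matrix();T[:3,3]=s["ee_pos"]
    x=T[:3,0]; print("t",round(s["clock"],2),"tcp",s["ee_pos"].round(4),"yaw",np.degrees(np.arctan2(x[1],x[0])).round(2),"open",s["opening"].round(4))
    T=T@m["mount"]; np.savez(name+".npz",im=im,d=d,K=m["intrinsics"],T=T); cv2.imwrite(f"pics/{name}.png",im[:,:,::-1])
    return im,d,m["intrinsics"],T
E
python3 - <<'E'
from look import *
im,d,K,T=look("w1")
for l,z in[("torch_medium_center",.045),("cradle_short",0),("torch_short_center",.045),("cradle_long",0)]:
    print(l,[(np.round(r["point"]).tolist(),round(r["p"],2),ray(r["point"],z,K,T)[:2].round(4).tolist()) for r in spotter.tip_of(l,"wrist")][:3])
E
```

```text
Traceback (most recent call last):
  File "look.py", line 7, in look
    x=T[:3,0]; print("t",round(s["clock"],2),"tcp",s["ee_pos"].round(4),"yaw",np.degrees(np.arctan2(x[1],x[0])).round(2),"open",s["opening"].round(4))
                                                                                                                                ^^^^^^^^^^^^^^^^^^
AttributeError: 'float' object has no attribute 'round'
```

```bash
sed -i 's/s\["opening"\].round(4)/round(s["opening"],4)/' look.py
cat > rep.py <<'E'
from look import *
def rep(name,ls):
    im,d,K,T=look(name)
    for l in ls:
        z=.045 if "torch" in l else 0.
        print(l,[(np.round(r["point"]).tolist(),round(r["p"],2),ray(r["point"],z,K,T)[:2].round(4).tolist()) for r in spotter.tip_of(l,"wrist")][:3])
    return im,d,K,T
E
python3 - <<'E'
from rep import *
rep("w1",["torch_medium_center","cradle_short","torch_short_center","cradle_long"])
E
```

```text
t 2.23 tcp [ 0.5451 -0.3065  0.2184] yaw 0.18 open 0.0929
torch_medium_center [([258.0, 170.0], 0.78, [0.5445, -0.3068]), ([354.0, 355.0], 0.6, [0.26, -0.4517])]
cradle_short [([255.0, 160.0], 0.89, [0.5474, -0.3029]), ([256.0, 168.0], 0.25, [0.5359, -0.3046])]
torch_short_center [([86.0, 132.0], 0.92, [0.5896, -0.105])]
cradle_long [([105.0, 134.0], 0.7, [0.582, -0.1037]), ([87.0, 132.0], 0.43, [0.5847, -0.0804])]
```

View pics/w1.png

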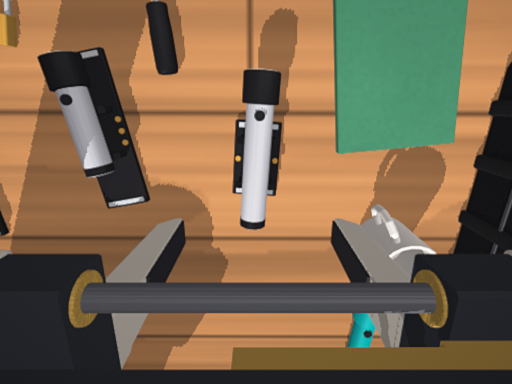

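The picture shows the medium torch at about (258,165) in the one-stud short cradle (studs at about (238,158) and (275,160)). The mug is at about (400,235) and the short torch is in the long cradle at (95,130). I refine the poses from depth.

```bash
cat > meas.py <<'E'
from h import *
def meas(name,c,rt,rc,L=None):
    """c: rough xy; torch pts within rt of c, base pts within rc"""
    f=np.load(name+".npz"); W=cloud(f["d"],f["K"],f["T"]); im=f["im"].astype(int)
    z=W[...,2]; r=np.hypot(W[...,0]-c[0],W[...,1]-c[1])
    k=(r<rt)&(z>.048)&(z<.08)
    if L:
        P,w,h,a=rect(W[k][:,:2]); t=np.radians(a); u=np.array([np.cos(t),np.sin(t)])
        q=W[k][:,:2]*1000; s=(q-P)@u; lum=im[k].max(1); 
        if s[lum<50].mean()<s[lum>140].mean(): u=-u;s=-s
        n=np.array([-u[1],u[0]]); b=np.polyfit(s,(q-P)@n,1)
        tail,head=np.percentile(s,[.3,99.7]); m=(tail+head-35)/2
        print(" torch mid",(P+u*m+n*np.polyval(b,m)).round(1),"ang",round(np.degrees(np.arctan2(u[1],u[0])+b[0]),1),"len",round(head-tail,1),"ztop",np.percentile(z[k],99).round(4))
    k=(r<rc)&(z>.006)&(z<.014)
    k=cv2.erode(k.astype(np.uint8),np.ones((2,2)))>0
    n,lab,st,_=cv2.connectedComponentsWithStats(k.astype(np.uint8))
    ok=np.isin(lab,[i for i in range(1,n) if st[i,4]>=12])
    print(" base",rect(W[ok][:,:2]),ok.sum(),"z",np.nanmedian(z[ok]).round(4))
E
python3 - <<'E'
from meas import *
print("short cr");meas("w1",(.545,-.306),.13,.065,150)
print("long cr");meas("w1",(.583,-.104),.09,.115,100)
E
```

```text
short cr
 torch mid [ 548.3 -303.3] ang -3.6 len 183.7 ztop 0.0661
 base (array([ 550.9, -304.3]), 98.2, 58.5, -3.6) 926 z 0.0098
long cr
 torch mid [ 589.5 -110.3] ang 9.9 len 133.0 ztop 0.0661
 base (array([ 582.7, -108. ]), 198.6, 58.9, 10.4) 3920 z 0.0097
```

>>> {"name": "carry_out", "arguments": {
  "deltas": [
    [1,0.05,-0.03,0.5,0.021],
    [1,0.05,-0.03,1,0.021],
    [1,0.05,-0.03,1,0.021]
  ],
  "newtons": 40
}}

```text
clock: 2.85
ee_pos: [0.5458, -0.3036, 0.1346]
tcp_rot: [0.999, -0.033, -0.003, -0.002]
force: [0.3, 0.0, -0.3]
opening: 0.0932
finger_force: 0.0
```

>>> {"name": "carry_out", "arguments": {
  "deltas": [
    [1,0,0,0.5,0],
    [1,0,0,0.9,0],
    [1,0,0,1.0,0],
    [1,0,0,1.0,0]
  ]
}}

```text
clock: 3.35
ee_pos: [0.5494, -0.3053, 0.0602]
tcp_rot: [0.999, -0.032, 0.001, 0.0]
force: [1.5, 0.5, 0.0]
opening: 0.0929
finger_force: 0.0
```

>>> {"name": "carry_out", "arguments": {
  "deltas": [
    [1,0,0,0.2,0],
    [1,0,0,0.4,0],
    [1,0,0,0.4,0],
    [1,0,0,0.4,0]
  ]
}}

```text
clock: 3.85
ee_pos: [0.5488, -0.3045, 0.0265]
tcp_rot: [0.999, -0.032, -0.0, -0.0]
force: [0.7, -0.0, 1.0]
opening: 0.0929
finger_force: 0.0
```

>>> {"name": "carry_out", "arguments": {
  "deltas": [
    [0.2,0,0,0,0],
    [0.2,0,0,0,0],
    [0.2,0,0,0,0],
    [0.2,0,0,0,0],
    [0.2,0,0,0,0],
    [0.2,0,0,0,0]
  ]
}}

```text
clock: 4.6
ee_pos: [0.5488, -0.3046, 0.0266]
tcp_rot: [0.999, -0.032, -0.0, -0.0]
force: [0.3, -0.8, 0.2]
opening: 0.0373
finger_force: 0.0
```

>>> {"name": "carry_out", "arguments": {
  "deltas": [
    [0.2,0,0,0,0],
    [0.2,0,0,0,0],
    [0.2,0,0,0,0],
    [0.2,0,0,-0.3,0],
    [0.2,0,0,-0.7,0],
    [0.2,0,0,-1,0],
    [0.2,0,0,-1,0]
  ]
}}

```text
clock: 5.48
ee_pos: [0.5502, -0.3059, 0.109]
tcp_rot: [0.999, -0.032, 0.002, 0.001]
force: [0.2, -0.4, -3.2]
opening: 0.0312
finger_force: 40.0
```

>>> {"name": "carry_out", "arguments": {
  "deltas": [
    [0.2,-0.05,-0.3,-0.5,0],
    [0.2,-0.1,-0.6,-0.9,0],
    [0.2,-0.16,-0.9,-0.9,0]
  ]
}}

```text
clock: 5.85
ee_pos: [0.5418, -0.2322, 0.1804]
tcp_rot: [0.999, -0.032, 0.002, 0.001]
force: [0.2, -0.1, -1.3]
opening: 0.0312
finger_force: 40.0
```

>>> {"name": "carry_out", "arguments": {
  "deltas": [
    [0.2,-0.08,-0.45,0,0],
    [0.2,-0.16,-0.9,0,0]
  ]
}}

```text
clock: 6.1
ee_pos: [0.5315, -0.1583, 0.1766]
tcp_rot: [0.999, -0.033, -0.001, -0.0]
force: [0.1, 0.5, -1.8]
opening: 0.031
finger_force: 40.0
```

>>> {"name": "carry_out", "arguments": {
  "deltas": [
    [0.2,-0.08,-0.45,0,0],
    [0.2,-0.16,-0.9,0,0]
  ]
}}

```text
clock: 6.35
ee_pos: [0.5234, -0.0855, 0.1766]
tcp_rot: [0.999, -0.032, -0.001, -0.0]
force: [0.0, 1.0, -1.3]
opening: 0.0311
finger_force: 40.0
```

>>> {"name": "carry_out", "arguments": {
  "deltas": [
    [0.2,-0.08,-0.45,0,0],
    [0.2,-0.16,-0.9,0,0]
  ]
}}

```text
clock: 6.6
ee_pos: [0.5152, -0.0129, 0.1766]
tcp_rot: [0.999, -0.032, -0.001, 0.0]
force: [0.9, -0.3, -1.2]
opening: 0.031
finger_force: 40.0
```

>>> {"name": "carry_out", "arguments": {
  "deltas": [
    [0.2,-0.08,-0.45,0,0],
    [0.2,-0.16,-0.9,0,0]
  ]
}}

```text
clock: 6.85
ee_pos: [0.5071, 0.0597, 0.1766]
tcp_rot: [0.999, -0.032, -0.001, 0.0]
force: [-0.2, -0.3, -2.4]
opening: 0.031
finger_force: 40.0
```

>>> {"name": "carry_out", "arguments": {
  "deltas": [
    [0.2,-0.08,-0.45,0,0],
    [0.2,-0.16,-0.9,0,0],
    [0.2,-0.16,-0.9,0,0],
    [0.2,-0.16,-0.9,0,0]
  ]
}}

```text
clock: 7.35
ee_pos: [0.4995, 0.1309, 0.1773]
tcp_rot: [0.999, -0.032, -0.001, 0.0]
force: [-0.3, -0.8, -1.5]
opening: 0.0311
finger_force: 40.0
```

Run:
```python
from rep import *
rep("w2",["cradle_spare","cradle_medium","torch_long_center"])
from meas import *
meas("w2",(.484,.285),.1,.06)
```

```text
t 7.35 tcp [0.4995 0.1309 0.1773] yaw -3.67 open 0.0311
cradle_spare [([131.0, 185.0], 0.9, [0.4879, 0.29])]
cradle_medium [([131.0, 185.0], 0.27, [0.4883, 0.2898])]
torch_long_center [([289.0, 164.0], 0.92, [0.5131, 0.0969])]
 base (array([486.8, 291.6]), 78.9, 59.3, 4.9) 2157 z 0.0096
```

View pics/w2.png

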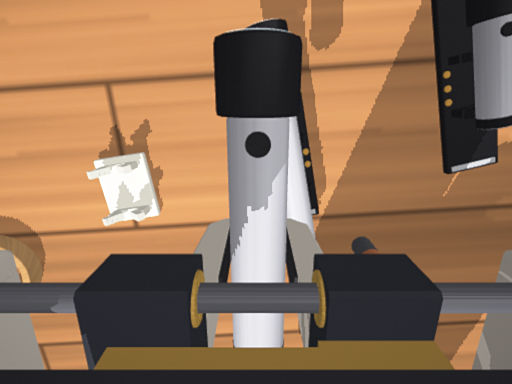

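The picture shows the white rest at about (130,187), empty, with its groove nearly vertical in the image. The torch is held straight. The depth fit puts the rest at (0.487, 0.2915), yaw 4.9°.

>>> {"name": "carry_out", "arguments": {
  "deltas": [
    [0.2,-0.07,-0.5,0,0],
    [0.2,-0.142,-0.997,0,0]
  ]
}}

```text
clock: 7.8
ee_pos: [0.4943, 0.2116, 0.1787]
tcp_rot: [0.999, -0.034, 0.0, -0.0]
force: [0.3, 0.8, -2.5]
opening: 0.0308
finger_force: 40.0
```

>>> {"name": "carry_out", "arguments": {
  "deltas": [
    [0.2,-0.07,-0.5,0,-0.0476],
    [0.2,-0.142,-0.997,0,-0.0476],
    [0.2,-0.142,-0.997,0,-0.0476],
    [0.2,-0.142,-0.997,0,-0.0476]
  ]
}}

```text
clock: 8.3
ee_pos: [0.4878, 0.2913, 0.1784]
tcp_rot: [0.999, 0.042, -0.0, 0.0]
force: [0.1, -0.8, -2.8]
opening: 0.0308
finger_force: 40.0
```

>>> {"name": "carry_out", "arguments": {
  "deltas": [
    [0.2,0,0,0.4,0],
    [0.2,0,0,0.8,0],
    [0.2,0,0,1,0],
    [0.2,0,0,1,0]
  ]
}}

```text
clock: 8.8
ee_pos: [0.487, 0.2908, 0.0975]
tcp_rot: [0.999, 0.042, -0.001, 0.001]
force: [-0.4, 0.9, -2.3]
opening: 0.0311
finger_force: 40.0
```

>>> {"name": "carry_out", "arguments": {
  "deltas": [
    [0.2,0,0,0.4,0],
    [0.2,0,0,0.7,0],
    [0.2,0,0,0.8,0],
    [0.2,0,0,0.86,0],
    [0.2,0,0,0.86,0],
    [0.2,0,0,0.86,0]
  ]
}}

```text
clock: 9.55
ee_pos: [0.4884, 0.2925, 0.031]
tcp_rot: [0.999, 0.043, 0.001, -0.0]
force: [-0.0, 0.5, -2.5]
opening: 0.031
finger_force: 40.0
```

>>> {"name": "carry_out", "arguments": {
  "deltas": [
    [0.2,0,0,0.03,0],
    [0.2,0,0,0.05,0],
    [0.2,0,0,0.05,0],
    [0.2,0,0,0.05,0]
  ]
}}

```text
clock: 10.05
ee_pos: [0.4879, 0.2922, 0.0265]
tcp_rot: [0.999, 0.043, 0.0, -0.0]
force: [-2.7, -1.2, 6.1]
opening: 0.0311
finger_force: 40.0
```

>>> {"name": "carry_out", "arguments": {
  "deltas": [
    [1,0,0,0,0],
    [1,0,0,0,0],
    [1,0,0,0,0],
    [1,0,0,0,0],
    [1,0,0,0,0],
    [1,0,0,0,0],
    [1,0,0,-0.2,0],
    [1,0,0,-0.6,0],
    [1,0,0,-1,0],
    [1,0,0,-1,0]
  ]
}}

```text
clock: 11.3
ee_pos: [0.4903, 0.2934, 0.1107]
tcp_rot: [0.999, 0.043, 0.003, -0.001]
force: [0.3, 0.8, -0.3]
opening: 0.0928
finger_force: 0.0
```

>>> {"name": "carry_out", "arguments": {
  "deltas": [
    [1,0,0,-0.5,0],
    [1,-0.02,0.4,-1,0],
    [1,-0.02,0.79,-1,0]
  ]
}}

```text
clock: 11.68
ee_pos: [0.4933, 0.2293, 0.1899]
tcp_rot: [0.999, 0.043, 0.003, -0.001]
force: [0.2, -0.0, -1.1]
opening: 0.0934
finger_force: 0.0
```

>>> {"name": "carry_out", "arguments": {
  "deltas": [
    [1,-0.02,0.4,0,0],
    [1,-0.02,0.79,0,0]
  ]
}}

```text
clock: 11.92
ee_pos: [0.4948, 0.1648, 0.1856]
tcp_rot: [0.999, 0.043, -0.0, 0.0]
force: [0.6, -0.0, 0.0]
opening: 0.0928
finger_force: 0.0
```

>>> {"name": "carry_out", "arguments": {
  "deltas": [
    [1,-0.02,0.4,0,0],
    [1,-0.02,0.79,0,0],
    [1,-0.02,0.79,0,0],
    [1,-0.02,0.79,0,0]
  ]
}}

```text
clock: 12.42
ee_pos: [0.4987, 0.1032, 0.1856]
tcp_rot: [0.999, 0.042, -0.0, -0.0]
force: [0.5, 0.5, -0.5]
opening: 0.0929
finger_force: 0.0
```

Run:
```python
from rep import *
rep("w3",["cradle_spare","torch_medium_center","cradle_medium","torch_long_center","torch_short_center","cradle_long"])
from meas import *
print("spare");meas("w3",(.4875,.29),.12,.05,150)
print("medium cr");meas("w3",(.51,.097),.145,.09,200)
print("long cr");meas("w3",(.583,-.106),.09,.115,100)
```

```text
t 12.43 tcp [0.4987 0.1032 0.1856] yaw 4.85 open 0.0929
cradle_spare [([106.0, 160.0], 0.78, [0.4915, 0.2925]), ([90.0, 172.0], 0.6, [0.475, 0.3138])]
torch_medium_center [([86.0, 175.0], 0.88, [0.4839, 0.2929]), ([467.0, 108.0], 0.21, [0.5898, -0.1056])]
cradle_medium []
torch_long_center [([266.0, 166.0], 0.87, [0.5112, 0.0957])]
torch_short_center [([469.0, 109.0], 0.83, [0.5886, -0.1083])]
cradle_long [([439.0, 115.0], 0.8, [0.5806, -0.1064]), ([268.0, 166.0], 0.21, [0.5008, 0.0914])]
spare
 torch mid [487.5 287.4] ang 4.4 len 183.6 ztop 0.0659
 base (array([488.4, 277.8]), 77.8, 31.5, 4.8) 1277 z 0.0095
medium cr
 torch mid [512.8  98.4] ang 7.7 len 232.2 ztop 0.066
 base (array([508.4,  97.1]), 148.0, 58.7, 7.7) 1830 z 0.0097
long cr
 torch mid [587.5 -99.8] ang 11.8 len 132.2 ztop 0.0663
 base (array([ 582.7, -105.6]), 198.9, 60.3, 11.0) 5192 z 0.0098
```

View pics/w3.png

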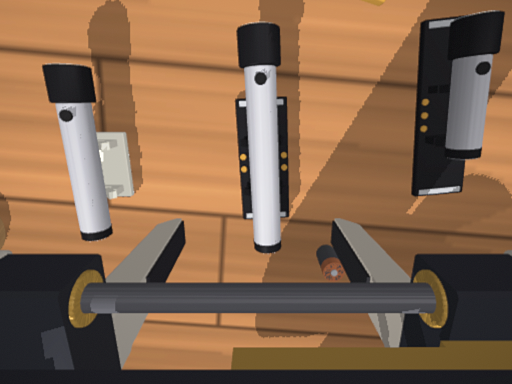

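The picture shows the medium torch seated in the white rest (86,175), the long torch in the two-stud cradle (262,160) and the short torch in the three-stud cradle (470,105). The short torch goes next.

>>> {"name": "carry_out", "arguments": {
  "deltas": [
    [1,0.15,0.45,0,0],
    [1,0.3,0.9,0,0]
  ]
}}

```text
clock: 13.02
ee_pos: [0.5293, 0.0329, 0.186]
tcp_rot: [0.999, 0.043, 0.0, -0.0]
force: [0.8, -0.6, -0.2]
opening: 0.0933
finger_force: 0.0
```

>>> {"name": "carry_out", "arguments": {
  "deltas": [
    [1,0.15,0.45,0,0],
    [1,0.3,0.9,0,0]
  ]
}}

```text
clock: 13.28
ee_pos: [0.5595, -0.0375, 0.1859]
tcp_rot: [0.999, 0.043, 0.0, -0.0]
force: [-0.6, 0.0, 0.6]
opening: 0.0929
finger_force: 0.0
```

>>> {"name": "carry_out", "arguments": {
  "deltas": [
    [1,0.15,0.45,0,-0.0325],
    [1,0.3,0.9,0,-0.0325],
    [1,0.3,0.9,0,-0.0325],
    [1,0.3,0.9,0,-0.0325]
  ]
}}

```text
clock: 13.78
ee_pos: [0.5888, -0.1057, 0.1856]
tcp_rot: [0.996, 0.093, -0.0, -0.0]
force: [0.5, 0.3, -0.0]
opening: 0.0929
finger_force: 0.0
```

Run:
```python
from rep import *
rep("w4",["torch_short_center"])
from meas import *
meas("w4",(.588,-.106),.09,.115,100)
```

```text
t 13.78 tcp [ 0.5888 -0.1057  0.1856] yaw 10.72 open 0.0929
torch_short_center []
 torch mid [ 589.5 -105. ] ang 10.7 len 133.8 ztop 0.0662
 base (array([ 583. , -106.9]), 196.9, 58.7, 10.7) 2930 z 0.0097
```

>>> {"name": "carry_out", "arguments": {
  "deltas": [
    [1,0,0,0.5,0],
    [1,0,0,1,0],
    [1,0,0,1,0]
  ]
}}

```text
clock: 14.25
ee_pos: [0.5859, -0.1045, 0.1022]
tcp_rot: [0.996, 0.094, -0.003, -0.001]
force: [-0.5, -0.3, 0.2]
opening: 0.0929
finger_force: 0.0
```

>>> {"name": "carry_out", "arguments": {
  "deltas": [
    [1,0,0,0.5,0],
    [1,0,0,0.9,0],
    [1,0,0,0.99,0],
    [1,0,0,0.99,0],
    [1,0,0,0.99,0]
  ]
}}

```text
clock: 14.88
ee_pos: [0.5908, -0.1066, 0.0291]
tcp_rot: [0.996, 0.094, 0.002, 0.001]
force: [0.4, -1.2, -0.6]
opening: 0.0928
finger_force: 0.0
```

>>> {"name": "carry_out", "arguments": {
  "deltas": [
    [0.2,0,0,0,0],
    [0.2,0,0,0,0],
    [0.2,0,0,0,0],
    [0.2,0,0,0,0],
    [0.2,0,0,0,0],
    [0.2,0,0,0,0],
    [0.2,0,0,0,0],
    [0.2,0,0,0,0],
    [0.2,0,0,-0.3,0],
    [0.2,0,0,-0.7,0],
    [0.2,0,0,-1,0],
    [0.2,0,0,-1,0]
  ]
}}

```text
clock: 16.38
ee_pos: [0.5908, -0.1071, 0.1089]
tcp_rot: [0.996, 0.093, 0.002, 0.001]
force: [0.4, -0.9, -1.7]
opening: 0.0308
finger_force: 40.0
```

>>> {"name": "carry_out", "arguments": {
  "deltas": [
    [0.2,0,0,-0.5,0],
    [0.2,-0.15,0.4,-0.9,0],
    [0.2,-0.313,0.78,-0.9,0]
  ]
}}

```text
clock: 16.75
ee_pos: [0.5773, -0.1735, 0.1806]
tcp_rot: [0.996, 0.094, 0.002, 0.001]
force: [0.6, -1.1, -0.9]
opening: 0.0315
finger_force: 40.0
```

>>> {"name": "carry_out", "arguments": {
  "deltas": [
    [0.2,-0.15,0.4,0,0],
    [0.2,-0.313,0.78,0,0]
  ]
}}

```text
clock: 17.0
ee_pos: [0.562, -0.2392, 0.1765]
tcp_rot: [0.996, 0.093, -0.001, -0.0]
force: [0.6, 0.1, -1.2]
opening: 0.0311
finger_force: 40.0
```

>>> {"name": "carry_out", "arguments": {
  "deltas": [
    [0.2,-0.15,0.4,0,0.04],
    [0.2,-0.313,0.78,0,0.0794],
    [0.2,-0.313,0.78,0,0.0794],
    [0.2,-0.313,0.78,0,0.0794],
    [0.2,-0.313,0.78,0,0.0794]
  ]
}}

```text
clock: 17.62
ee_pos: [0.5502, -0.3031, 0.178]
tcp_rot: [1.0, -0.03, -0.0, -0.0]
force: [1.4, 0.5, -1.2]
opening: 0.0312
finger_force: 40.0
```

Run:
```python
from rep import *
rep("w5",["cradle_short"])
from meas import *
meas("w5",(.551,-.304),.01,.065)
```

```text
t 17.62 tcp [ 0.5502 -0.3031  0.178 ] yaw -3.45 open 0.0312
cradle_short []
 base (array([0., 0.]), 0.0, 0.0, 0.0) 0 z nan
  return np.nanmean(a, axis, out=out, keepdims=keepdims)
```

View pics/w5.png

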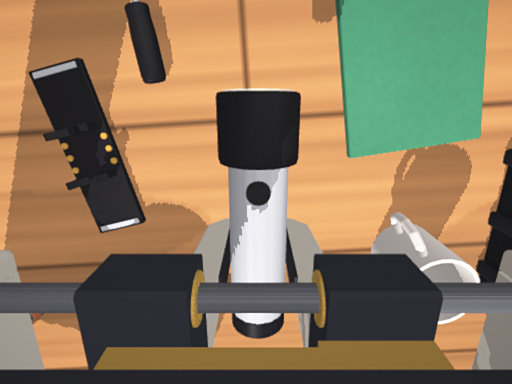

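The held short torch hides its cradle. The emptied long cradle shows three studs at (85,145). I use the earlier cradle pose and lower.

>>> {"name": "carry_out", "arguments": {
  "deltas": [
    [0.2,0.005,0.012,0.4,0],
    [0.2,0.005,0.012,0.8,0],
    [0.2,0.005,0.012,1,0],
    [0.2,0.005,0.012,1,0]
  ]
}}

```text
clock: 18.23
ee_pos: [0.5497, -0.3043, 0.0973]
tcp_rot: [1.0, -0.031, -0.001, -0.001]
force: [0.4, -0.6, -1.3]
opening: 0.0313
finger_force: 40.0
```

>>> {"name": "carry_out", "arguments": {
  "deltas": [
    [0.2,0,0,0.4,0],
    [0.2,0,0,0.7,0],
    [0.2,0,0,0.8,0],
    [0.2,0,0,0.84,0],
    [0.2,0,0,0.84,0],
    [0.2,0,0,0.84,0],
    [0.2,0,0,0.84,0]
  ]
}}

```text
clock: 19.1
ee_pos: [0.5509, -0.3055, 0.0322]
tcp_rot: [1.0, -0.031, 0.0, 0.0]
force: [0.3, 0.1, -0.3]
opening: 0.0311
finger_force: 40.0
```

>>> {"name": "carry_out", "arguments": {
  "deltas": [
    [0.2,0,0,0.03,0],
    [0.2,0,0,0.045,0],
    [0.2,0,0,0.045,0],
    [0.2,0,0,0.045,0]
  ]
}}

```text
clock: 19.6
ee_pos: [0.5503, -0.3052, 0.0278]
tcp_rot: [1.0, -0.031, -0.0, -0.0]
force: [-0.7, -0.4, -1.2]
opening: 0.031
finger_force: 40.0
```

>>> {"name": "carry_out", "arguments": {
  "deltas": [
    [0.2,0,0,0.02,0],
    [0.2,0,0,0.025,0],
    [0.2,0,0,0.025,0],
    [0.2,0,0,0.025,0]
  ]
}}

```text
clock: 20.1
ee_pos: [0.5508, -0.3049, 0.0271]
tcp_rot: [1.0, -0.031, 0.0, -0.0]
force: [-3.1, 5.8, 7.5]
opening: 0.0312
finger_force: 40.0
```

>>> {"name": "carry_out", "arguments": {
  "deltas": [
    [1,0,0,0,0],
    [1,0,0,0,0],
    [1,0,0,0,0],
    [1,0,0,0,0],
    [1,0,0,0,0],
    [1,0,0,0,0],
    [1,0,0,-0.2,0],
    [1,0,0,-0.6,0],
    [1,0,0,-1,0],
    [1,0,0,-1,0]
  ]
}}

```text
clock: 21.35
ee_pos: [0.5529, -0.3069, 0.111]
tcp_rot: [1.0, -0.031, 0.003, 0.002]
force: [0.5, -0.1, -0.5]
opening: 0.0928
finger_force: 0.0
```

>>> {"name": "carry_out", "arguments": {
  "deltas": [
    [1,0,0,-0.5,0],
    [1,0,0,-1,0],
    [1,0,0,-1,0],
    [1,0,0,-1,0]
  ]
}}

```text
clock: 21.85
ee_pos: [0.55, -0.3049, 0.1849]
tcp_rot: [1.0, -0.031, -0.0, -0.0]
force: [0.7, -1.0, -0.7]
opening: 0.0932
finger_force: 0.0
```

Run:
```python
from rep import *
rep("w6",["cradle_short","torch_short_center"])
from meas import *
meas("w6",(.551,-.304),.1,.065,100)
```

```text
t 21.85 tcp [ 0.55   -0.3049  0.1849] yaw -3.57 open 0.0932
cradle_short []
torch_short_center [([259.0, 175.0], 0.65, [0.5513, -0.306])]
 torch mid [ 551.5 -303.6] ang -3.7 len 134.2 ztop 0.0662
 base (array([ 551.3, -304.2]), 97.7, 58.7, -3.7) 1033 z 0.0097
```

The short torch is seated within 1 mm. The long torch is next.

>>> {"name": "carry_out", "arguments": {
  "deltas": [
    [1,-0.07,-0.42,0,0],
    [1,-0.13,-0.833,0,0]
  ]
}}

```text
clock: 22.25
ee_pos: [0.5432, -0.2372, 0.1841]
tcp_rot: [0.999, -0.032, -0.001, -0.001]
force: [0.7, -0.2, 0.1]
opening: 0.0929
finger_force: 0.0
```

>>> {"name": "carry_out", "arguments": {
  "deltas": [
    [1,-0.07,-0.42,0,0],
    [1,-0.13,-0.833,0,0]
  ]
}}

```text
clock: 22.5
ee_pos: [0.537, -0.1696, 0.1844]
tcp_rot: [1.0, -0.031, -0.001, -0.0]
force: [0.8, -0.1, -0.1]
opening: 0.0928
finger_force: 0.0
```

>>> {"name": "carry_out", "arguments": {
  "deltas": [
    [1,-0.07,-0.42,0,0],
    [1,-0.13,-0.833,0,0]
  ]
}}

```text
clock: 22.75
ee_pos: [0.5308, -0.1024, 0.1845]
tcp_rot: [1.0, -0.031, -0.001, -0.0]
force: [0.3, -0.1, 0.0]
opening: 0.0928
finger_force: 0.0
```

>>> {"name": "carry_out", "arguments": {
  "deltas": [
    [1,-0.07,-0.42,0,0],
    [1,-0.13,-0.833,0,0]
  ]
}}

```text
clock: 23.0
ee_pos: [0.5245, -0.0354, 0.1845]
tcp_rot: [1.0, -0.031, -0.001, -0.0]
force: [-0.2, -0.2, -0.2]
opening: 0.0926
finger_force: 0.0
```

>>> {"name": "carry_out", "arguments": {
  "deltas": [
    [1,-0.07,-0.42,0,0],
    [1,-0.13,-0.833,0,0]
  ]
}}

```text
clock: 23.25
ee_pos: [0.5183, 0.0317, 0.1845]
tcp_rot: [1.0, -0.031, -0.001, -0.0]
force: [-0.1, 0.6, -0.4]
opening: 0.093
finger_force: 0.0
```

>>> {"name": "carry_out", "arguments": {
  "deltas": [
    [1,-0.07,-0.42,0,-0.03],
    [1,-0.13,-0.833,0,-0.0626],
    [1,-0.13,-0.833,0,-0.0626],
    [1,-0.13,-0.833,0,-0.0626],
    [1,-0.13,-0.833,0,-0.0626]
  ]
}}

```text
clock: 23.88
ee_pos: [0.5129, 0.0968, 0.1854]
tcp_rot: [0.998, 0.066, -0.0, 0.0]
force: [-0.6, -0.4, 0.1]
opening: 0.0931
finger_force: 0.0
```

Run:
```python
from rep import *
rep("w7",["torch_long_center"])
from meas import *
meas("w7",(.511,.098),.145,.09,200)
```

```text
t 23.88 tcp [0.5129 0.0968 0.1854] yaw 7.6 open 0.0931
torch_long_center [([260.0, 176.0], 0.78, [0.5129, 0.0944])]
 torch mid [513.2  98.3] ang 7.6 len 233.2 ztop 0.066
 base (array([508.6,  97.1]), 147.5, 58.6, 7.7) 1773 z 0.0097
```

>>> {"name": "carry_out", "arguments": {
  "deltas": [
    [1,0,-0.012,0.5,0],
    [1,0,-0.012,1,0],
    [1,0,-0.012,1,0]
  ],
  "newtons": 50
}}

```text
clock: 24.35
ee_pos: [0.51, 0.0979, 0.1024]
tcp_rot: [0.998, 0.067, -0.004, 0.0]
force: [-1.2, -0.8, -0.1]
opening: 0.0934
finger_force: 0.0
```

>>> {"name": "carry_out", "arguments": {
  "deltas": [
    [1,0,0,0.5,0],
    [1,0,0,0.9,0],
    [1,0,0,0.99,0],
    [1,0,0,0.99,0],
    [1,0,0,0.99,0]
  ]
}}

```text
clock: 24.98
ee_pos: [0.5146, 0.0988, 0.0289]
tcp_rot: [0.998, 0.067, 0.002, -0.0]
force: [0.0, -0.0, -0.2]
opening: 0.0929
finger_force: 0.0
```

>>> {"name": "carry_out", "arguments": {
  "deltas": [
    [0.2,0,0,0,0],
    [0.2,0,0,0,0],
    [0.2,0,0,0,0],
    [0.2,0,0,0,0],
    [0.2,0,0,0,0],
    [0.2,0,0,0,0],
    [0.2,0,0,0,0],
    [0.2,0,0,0,0],
    [0.2,0,0,0,0]
  ]
}}

```text
clock: 26.1
ee_pos: [0.513, 0.098, 0.0267]
tcp_rot: [0.998, 0.067, 0.0, 0.0]
force: [0.1, -5.8, 0.6]
opening: 0.0312
finger_force: 50.0
```

>>> {"name": "carry_out", "arguments": {
  "deltas": [
    [0.2,0,0,-0.3,0],
    [0.2,0,0,-0.7,0],
    [0.2,0,0,-1,0],
    [0.2,0,0,-1,0],
    [0.2,0,0,-1,0]
  ]
}}

```text
clock: 26.72
ee_pos: [0.5119, 0.0988, 0.1051]
tcp_rot: [0.998, 0.067, -0.001, -0.0]
force: [-0.5, 1.2, -4.3]
opening: 0.0313
finger_force: 50.0
```

>>> {"name": "carry_out", "arguments": {
  "deltas": [
    [0.2,0,0,-0.5,0],
    [0.2,0.09,0.44,-0.9,0],
    [0.2,0.176,0.885,-0.9,0]
  ]
}}

```text
clock: 27.1
ee_pos: [0.5377, 0.0301, 0.1802]
tcp_rot: [0.998, 0.068, 0.002, 0.0]
force: [0.9, 0.1, -4.0]
opening: 0.0309
finger_force: 50.0
```

>>> {"name": "carry_out", "arguments": {
  "deltas": [
    [0.2,0.09,0.44,0,0],
    [0.2,0.176,0.885,0,0]
  ]
}}

```text
clock: 27.35
ee_pos: [0.559, -0.0387, 0.1763]
tcp_rot: [0.998, 0.067, -0.002, -0.0]
force: [1.3, 0.5, -3.1]
opening: 0.0311
finger_force: 50.0
```

>>> {"name": "carry_out", "arguments": {
  "deltas": [
    [0.2,0.09,0.44,0,-0.0172],
    [0.2,0.176,0.885,0,-0.0172],
    [0.2,0.176,0.885,0,-0.0172],
    [0.2,0.176,0.885,0,-0.0172],
    [0.2,0.176,0.885,0,-0.0172]
  ]
}}

```text
clock: 27.98
ee_pos: [0.5827, -0.1051, 0.1778]
tcp_rot: [0.996, 0.095, -0.001, -0.0]
force: [0.0, 0.7, -3.6]
opening: 0.0307
finger_force: 50.0
```

>>> {"name": "carry_out", "arguments": {
  "deltas": [
    [0.2,0,0,0.4,0],
    [0.2,0,0,0.8,0],
    [0.2,0,0,1,0],
    [0.2,0,0,1,0],
    [0.2,0,0,1,0]
  ]
}}

```text
clock: 28.6
ee_pos: [0.5842, -0.1062, 0.1002]
tcp_rot: [0.996, 0.094, 0.001, 0.0]
force: [0.5, 0.7, -3.5]
opening: 0.0313
finger_force: 50.0
```

Position matches the cradle (583, −106.9) closely, so I continue down.

>>> {"name": "carry_out", "arguments": {
  "deltas": [
    [0.2,0,0.005,0.4,0],
    [0.2,0,0.005,0.7,0],
    [0.2,0,0.005,0.8,0],
    [0.2,0,0.005,0.87,0],
    [0.2,0,0.005,0.87,0],
    [0.2,0,0.005,0.87,0],
    [0.2,0,0.005,0.87,0]
  ]
}}

```text
clock: 29.48
ee_pos: [0.5838, -0.1067, 0.0298]
tcp_rot: [0.996, 0.094, 0.001, 0.0]
force: [0.4, -0.0, -3.7]
opening: 0.0307
finger_force: 50.0
```

>>> {"name": "carry_out", "arguments": {
  "deltas": [
    [0.2,0,0,0.02,0],
    [0.2,0,0,0.03,0],
    [0.2,0,0,0.03,0],
    [0.2,0,0,0.03,0]
  ]
}}

```text
clock: 29.98
ee_pos: [0.5834, -0.1067, 0.0267]
tcp_rot: [0.996, 0.094, 0.0, 0.0]
force: [-0.1, -0.8, -2.2]
opening: 0.0307
finger_force: 50.0
```

>>> {"name": "carry_out", "arguments": {
  "deltas": [
    [0.2,0,0,0.015,0],
    [0.2,0,0,0.015,0],
    [1,0,0,0.015,0],
    [1,0,0,0.015,0],
    [1,0,0,0.015,0],
    [1,0,0,0.015,0],
    [1,0,0,0.015,0],
    [1,0,0,0.015,0],
    [1,0,0,-0.2,0],
    [1,0,0,-0.6,0],
    [1,0,0,-1,0],
    [1,0,0,-1,0]
  ]
}}

```text
clock: 31.48
ee_pos: [0.5862, -0.1073, 0.1116]
tcp_rot: [0.996, 0.094, 0.004, 0.001]
force: [0.5, -0.2, 0.0]
opening: 0.093
finger_force: 0.0
```

>>> {"name": "carry_out", "arguments": {
  "deltas": [
    [1,0,0,-0.5,0],
    [1,0,0,-1,0],
    [1,0,0,-1,0],
    [1,0,0,-1,0]
  ]
}}

```text
clock: 31.98
ee_pos: [0.5828, -0.1064, 0.1857]
tcp_rot: [0.996, 0.094, -0.0, -0.0]
force: [-0.8, -1.2, -0.6]
opening: 0.0927
finger_force: 0.0
```

Run:
```python
from rep import *
rep("w8",["torch_long_center"])
from meas import *
meas("w8",(.585,-.106),.145,.115,200)
```

```text
t 31.98 tcp [ 0.5828 -0.1064  0.1857] yaw 10.79 open 0.0927
torch_long_center [([257.0, 177.0], 0.66, [0.5811, -0.1053])]
 torch mid [ 583.3 -106.1] ang 10.7 len 232.4 ztop 0.066
 base (array([ 583. , -106.9]), 197.6, 58.7, 10.7) 2502 z 0.0097
```

>>> {"name": "carry_out", "arguments": {
  "deltas": [
    [1,-0.02,-0.42,0,0],
    [1,-0.04,-0.85,0,0]
  ]
}}

```text
clock: 32.33
ee_pos: [0.5662, -0.0398, 0.1846]
tcp_rot: [0.996, 0.094, -0.002, -0.0]
force: [-0.2, 0.2, 0.7]
opening: 0.0928
finger_force: 0.0
```

>>> {"name": "carry_out", "arguments": {
  "deltas": [
    [1,-0.02,-0.42,0,0],
    [1,-0.04,-0.85,0,0]
  ]
}}

```text
clock: 32.58
ee_pos: [0.5502, 0.0268, 0.1849]
tcp_rot: [0.996, 0.094, -0.001, -0.0]
force: [0.0, 0.5, 0.5]
opening: 0.0927
finger_force: 0.0
```

>>> {"name": "carry_out", "arguments": {
  "deltas": [
    [1,-0.02,-0.42,0,0],
    [1,-0.04,-0.85,0,0]
  ]
}}

```text
clock: 32.83
ee_pos: [0.5344, 0.093, 0.1849]
tcp_rot: [0.996, 0.094, -0.001, -0.0]
force: [0.7, 0.4, -1.2]
opening: 0.0931
finger_force: 0.0
```

>>> {"name": "carry_out", "arguments": {
  "deltas": [
    [1,-0.02,-0.42,0,0],
    [1,-0.04,-0.85,0,0]
  ]
}}

```text
clock: 33.08
ee_pos: [0.5185, 0.1591, 0.1849]
tcp_rot: [0.996, 0.094, -0.001, 0.0]
force: [-0.2, -0.5, -0.2]
opening: 0.0932
finger_force: 0.0
```

>>> {"name": "carry_out", "arguments": {
  "deltas": [
    [1,-0.02,-0.42,0,0],
    [1,-0.04,-0.85,0,0]
  ]
}}

```text
clock: 33.33
ee_pos: [0.5026, 0.2251, 0.1849]
tcp_rot: [0.996, 0.094, -0.001, 0.0]
force: [0.9, -0.6, -0.5]
opening: 0.0934
finger_force: 0.0
```

>>> {"name": "carry_out", "arguments": {
  "deltas": [
    [1,-0.02,-0.42,0,0.0327],
    [1,-0.04,-0.86,0,0.0327],
    [1,-0.04,-0.86,0,0.0327],
    [1,-0.04,-0.86,0,0.0327],
    [1,-0.04,-0.86,0,0.0327]
  ]
}}

```text
clock: 33.95
ee_pos: [0.4879, 0.2904, 0.1861]
tcp_rot: [0.999, 0.042, -0.0, 0.0]
force: [-0.9, -0.0, 0.5]
opening: 0.0928
finger_force: 0.0
```

Run:
```python
from rep import *
rep("w9",["torch_medium_center"])
from meas import *
meas("w9",(.488,.291),.12,.055,150)
```

```text
t 33.95 tcp [0.4879 0.2904 0.1861] yaw 4.85 open 0.0928
torch_medium_center [([258.0, 181.0], 0.61, [0.482, 0.2899])]
 torch mid [487.  292.5] ang 5.1 len 183.5 ztop 0.0661
 base (array([487.1, 291.9]), 78.4, 58.6, 5.1) 814 z 0.0096
```

>>> {"name": "carry_out", "arguments": {
  "deltas": [
    [1,-0.01,-0.024,0.5,0],
    [1,-0.01,-0.024,1,0],
    [1,-0.01,-0.024,1,0]
  ]
}}

```text
clock: 34.42
ee_pos: [0.4843, 0.2914, 0.103]
tcp_rot: [0.999, 0.042, -0.003, 0.001]
force: [0.3, -0.4, -0.3]
opening: 0.093
finger_force: 0.0
```

>>> {"name": "carry_out", "arguments": {
  "deltas": [
    [1,0,0,0.5,0],
    [1,0,0,0.9,0],
    [1,0,0,0.99,0],
    [1,0,0,0.99,0],
    [1,0,0,0.99,0]
  ]
}}

```text
clock: 35.05
ee_pos: [0.4885, 0.294, 0.0298]
tcp_rot: [0.999, 0.043, 0.002, -0.001]
force: [1.5, 0.8, -0.5]
opening: 0.093
finger_force: 0.0
```

>>> {"name": "carry_out", "arguments": {
  "deltas": [
    [0.2,0,0,0,0],
    [0.2,0,0,0,0],
    [0.2,0,0,0,0],
    [0.2,0,0,0,0],
    [0.2,0,0,0,0],
    [0.2,0,0,0,0],
    [0.2,0,0,0,0],
    [0.2,0,0,0,0],
    [0.2,0,0,0,0]
  ]
}}

```text
clock: 36.17
ee_pos: [0.4869, 0.2922, 0.0274]
tcp_rot: [0.999, 0.043, -0.0, 0.001]
force: [-0.2, -6.0, 1.8]
opening: 0.0311
finger_force: 50.0
```

>>> {"name": "carry_out", "arguments": {
  "deltas": [
    [0.2,0,0,-0.3,0],
    [0.2,0,0,-0.7,0],
    [0.2,0,0,-1,0],
    [0.2,0,0,-1,0],
    [0.2,0,0,-1,0]
  ]
}}

```text
clock: 36.8
ee_pos: [0.4861, 0.2929, 0.106]
tcp_rot: [0.999, 0.043, -0.001, 0.0]
force: [-0.7, 0.6, -2.5]
opening: 0.0307
finger_force: 50.0
```

>>> {"name": "carry_out", "arguments": {
  "deltas": [
    [0.2,0,0,-0.5,0],
    [0.2,0.01,0.4,-0.9,0],
    [0.2,0.02,0.818,-0.9,0]
  ]
}}

```text
clock: 37.17
ee_pos: [0.4951, 0.2282, 0.181]
tcp_rot: [0.999, 0.043, 0.001, -0.0]
force: [0.3, 0.6, -1.6]
opening: 0.0313
finger_force: 50.0
```

>>> {"name": "carry_out", "arguments": {
  "deltas": [
    [0.2,0.01,0.4,0,0],
    [0.2,0.02,0.818,0,0]
  ]
}}

```text
clock: 37.42
ee_pos: [0.5003, 0.162, 0.1773]
tcp_rot: [0.999, 0.043, -0.001, 0.0]
force: [0.6, -0.4, -1.6]
opening: 0.031
finger_force: 50.0
```

>>> {"name": "carry_out", "arguments": {
  "deltas": [
    [0.2,0.01,0.4,0,-0.0156],
    [0.2,0.02,0.818,0,-0.0156],
    [0.2,0.02,0.818,0,-0.0156],
    [0.2,0.02,0.818,0,-0.0156],
    [0.2,0.02,0.818,0,-0.0156]
  ]
}}

```text
clock: 38.05
ee_pos: [0.508, 0.099, 0.1788]
tcp_rot: [0.998, 0.068, -0.001, -0.0]
force: [-1.0, -0.3, -3.2]
opening: 0.0308
finger_force: 50.0
```

>>> {"name": "carry_out", "arguments": {
  "deltas": [
    [0.2,0,0,0.4,0],
    [0.2,0,0,0.8,0],
    [0.2,0,0,1,0],
    [0.2,0,0,1,0],
    [0.2,0,0,1,0]
  ]
}}

```text
clock: 38.67
ee_pos: [0.5094, 0.0984, 0.1008]
tcp_rot: [0.998, 0.067, 0.001, -0.0]
force: [-0.4, 0.7, -1.4]
opening: 0.0312
finger_force: 50.0
```

>>> {"name": "carry_out", "arguments": {
  "deltas": [
    [0.2,0,0.012,0.4,0],
    [0.2,0,0.012,0.7,0],
    [0.2,0,0.012,0.8,0],
    [0.2,0,0.012,0.87,0],
    [0.2,0,0.012,0.87,0],
    [0.2,0,0.012,0.87,0],
    [0.2,0,0.012,0.87,0]
  ]
}}

```text
clock: 39.55
ee_pos: [0.5091, 0.0972, 0.0306]
tcp_rot: [0.998, 0.067, 0.001, -0.0]
force: [-0.4, -0.4, -2.7]
opening: 0.0311
finger_force: 50.0
```

>>> {"name": "carry_out", "arguments": {
  "deltas": [
    [0.2,0,0,0.02,0],
    [0.2,0,0,0.03,0],
    [0.2,0,0,0.03,0],
    [0.2,0,0,0.03,0]
  ]
}}

```text
clock: 40.05
ee_pos: [0.5086, 0.0972, 0.0275]
tcp_rot: [0.998, 0.067, -0.0, -0.0]
force: [-0.9, 0.8, -0.5]
opening: 0.031
finger_force: 50.0
```

>>> {"name": "carry_out", "arguments": {
  "deltas": [
    [0.2,0,0,0.01,0],
    [0.2,0,0,0.01,0],
    [1,0,0,0.01,0],
    [1,0,0,0.01,0],
    [1,0,0,0.01,0],
    [1,0,0,0.01,0],
    [1,0,0,0.01,0],
    [1,0,0,0.01,0],
    [1,0,0,-0.2,0],
    [1,0,0,-0.6,0],
    [1,0,0,-1,0],
    [1,0,0,-1,0]
  ]
}}

```text
clock: 41.55
ee_pos: [0.5114, 0.0974, 0.112]
tcp_rot: [0.998, 0.067, 0.004, -0.0]
force: [0.2, -0.3, -0.2]
opening: 0.0928
finger_force: 0.0
```

>>> {"name": "carry_out", "arguments": {
  "deltas": [
    [1,0,0,-0.5,0],
    [1,0,0,-1,0],
    [1,0,0,-1,0],
    [1,0,0,-1,0]
  ]
}}

```text
clock: 42.05
ee_pos: [0.5081, 0.0971, 0.1867]
tcp_rot: [0.998, 0.067, -0.0, -0.0]
force: [-0.4, 0.3, -0.8]
opening: 0.0927
finger_force: 0.0
```

Run:
```python
from rep import *
rep("w10",[])
from meas import *
meas("w10",(.509,.097),.12,.09,150)
im,d=optics.get_image("scene"); cv2.imwrite("pics/s1.png",cv2.resize(im[:,:,::-1],None,fx=1.5,fy=1.5))
```

```text
t 42.05 tcp [0.5081 0.0971 0.1867] yaw 7.72 open 0.0927
 torch mid [508.8  97.9] ang 7.6 len 184.0 ztop 0.066
 base (array([508.5,  97.1]), 147.2, 58.8, 7.7) 1756 z 0.0097
```

View pics/s1.png

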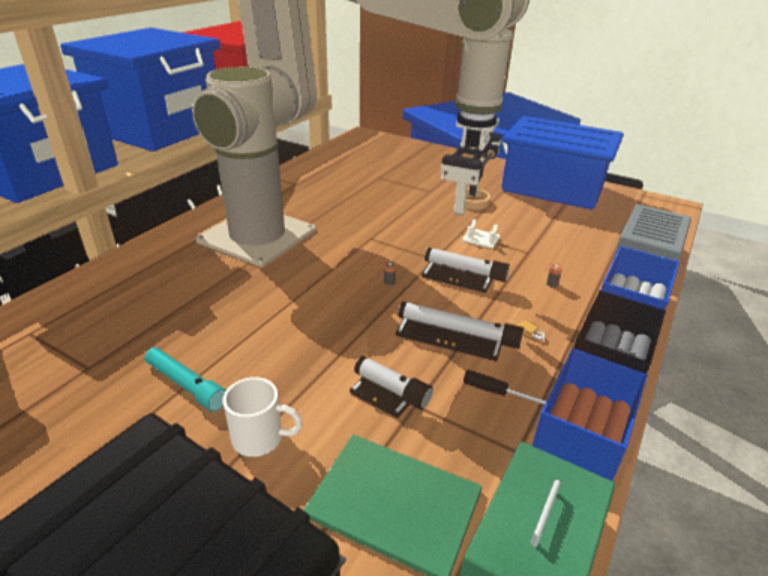

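The scene picture shows all three torches seated: medium at (465,265), long at (455,325) and short at (392,382). The white rest at (482,235) is empty and the gripper is clear. I hand in.

```bash
python3 -c "
from workcell import ctrl; print(ctrl.finish_job())"
```

```text
the job is handed in; nothing more can be done
None
```

All three torches lie in their matching cradles, each measured about 1 mm from its cradle's centre; the white rest is empty and the job was handed in at about 42 s (no verdict was returned).

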